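# Register the card reader in its counter dock and close the keeper

## Task

Put the card reader into its counter dock: slide the dock's keeper fully open, push the reader across the counter, without lifting it, until its edges lie square and snug against both the long fence and the side stop, and then slide the keeper shut against the reader so that it is held. Let go of everything and leave the bell and the roll of tape where they are.

Things in the scene. Friction and masses are not known exactly. Their poses are not given: they have to be found in the camera images.
- dock_corner (a point): Inner corner of the aluminium dock fixed to the counter, at counter height. Axes: +x from the fence away from the robot, +y along the fence away from the side stop, z up. The long fence's face is the plane x=0, y -16 to 222 mm, 14.5 mm high; the slide channel lies behind it (x -51 to 0), walls 18 mm high. The reader belongs in this corner, its centre at x=34, y=34 mm.
- side_stop (a point): Side stop of the dock: middle of the top edge of its face, 18 mm above the counter. The face is the plane y=0 of the dock, running from the fence (x=0) out to x=126 mm; the stop is 16 mm thick (y -16 to 0). Axes as the dock's.
- keeper (a joint): Keeper: dark steel slider in the channel behind the fence, running along dock y; it stays where it is left (friction 1.2 N). Value in m, 0 = fully open, to 0.124, growing towards the side stop (dock -y); about 0.072 when shut against the seated reader. It has no handle: press the fingertips down on its flat ribbed top and drag.
- keeper_pad (a point): Centre of the keeper's flat ribbed top, 30 mm wide (dock x) and 64 mm long (dock y), 20 mm above the counter, 2 mm prouder than the channel walls beside it; at dock x = -25.5 mm, y = 0.162 m - keeper value. Axes as the dock's.
- keeper_jaw (a point): Keeper's jaw, a finger reaching over the fence: middle of the top edge of its face towards the side stop. The jaw spans dock x 0 to 28 mm, is 14 mm thick (on the +y side of this point) and 3 to 20 mm above the counter. The face is at dock y = 0.140 m - keeper value (a gap of 140 mm when fully open).
- reader_center (a point): Centre of the card reader, 7 mm above the counter: loose flat white square block with rounded corners, 68 x 68 x 14 mm, about 0.12 kg, lying flat beyond the fence, turned up to about 20 degrees to the dock. Its near edge starts farther from the fence than the jaw reaches. Axes x and y parallel to its edges (within 20 degrees of the dock's x and y), z up.
- bell: Bystander: silver counter bell, 83 mm across, 62 mm high, to the right of the dock. Origin at the centre of its underside.
- tape_roll: Bystander: roll of tape lying flat, 96 mm across, 25 mm high, right of the dock. Origin at the centre of its underside.

How it is judged (in metres and radians):
On the way, in this order (a step that is already met when the one before it is completed fails the run):
1. the keeper is slid fully open (within 8 mm) (value of joint keeper below 0.008 m), for 0.1 s.
2. the reader lies snug and square against the fence and the side stop, with the keeper still open (x of reader_center in the frame of dock_corner between 0.031 and 0.037 m and y of reader_center in the frame of dock_corner between 0.031 and 0.038 m and angle between the x axis of reader_center and the x axis of dock_corner, either way round below 0.06 rad and value of joint keeper below 0.05 m), for 0.1 s.
At the end, for the whole second after the job is handed in: The reader lies flat in the dock corner, at rest, each edge within 3 mm of the fence and of the side stop and square within 0.05 rad; the keeper is shut against it (within 3.5 mm); nothing is touched (x of reader_center in the frame of dock_corner between 0.031 and 0.037 m and y of reader_center in the frame of dock_corner between 0.031 and 0.037 m and angle between the x axis of reader_center and the x axis of dock_corner, either way round below 0.05 rad and height (world z) of reader_center below 0.01 m and angle between reader_center's own z axis and vertical below 0.06 rad and value of joint keeper between 0.0685 and 0.075 m).
It fails at once if the reader is lifted off the counter (centre raised more than 15 mm) (height (world z) of reader_center above 0.022 m).
It fails at once if the bell or the tape roll is moved more than 20 mm (distance of any of bell, tape_roll from where it was at the start of the episode above 0.02 m).
It also fails if it takes over 61 s, if anything falls off the work surface, if the arm or the gripper's body presses on something with over 40 N, if the wrist force passes 120 N, or if a joint passes its speed limit or range.

## Robot

A 6-joint arm with a two-finger parallel gripper is mounted at the origin on the work surface; the furniture and walls round the work are solid. World frame = base frame: x ahead of the robot, y to its left, z up, the work surface at z = 0. Lengths are in mm, angles in degrees, forces in N, time in s.
With the tool pointing down it reaches from about 300 to 850 mm from the base axis. Payload 4.2 kg.
Tool frame: the origin (TCP) lies on the centre line of the jaws, within the pads' length; the fingertips stand 11 mm ahead of it and the grasp point (between the pads) lies 8 mm behind it; z points along the fingers, y is the direction in which the jaws open and shut (so a half turn about z gives the same grasp; the last joint's range is limited). The gripper opens to 91 mm and grips with 3 to 60 N. Pads are 32 mm wide; open, the fingers measure 118 mm over their backs; the gripper's body (76 mm by 178 mm) begins 60 mm behind the grasp point.
Start: joints at [63.369, 18.312, 89.639, -0, 72.044, -1.146], TCP at [247.414, 519.065, 224.976] pointing down, gripper open.
Joint ranges: [-177.97, 177.97], [-48.28, 115.42], [12.27, 149.76], [-77.06, 257.06], [2.81, 150.46], [-146.56, 146.56]. Speed limits (degrees/s): [147.25, 147.25, 180, 180, 180, 180].

## Interface

Orientations are given as [roll, pitch, yaw] about the fixed x, y, z axes, in that order (R = Rz(yaw) Ry(pitch) Rx(roll)).
In Python, from workcell import env, grab_frame gives the robot as it stands. The module is installed in compiled form; this text tells all that it offers.
- The arm moves only by the tool arm_command, never from a script. Its argument "series" is one flat list of numbers, 6 for each row, row after row: the shift along the world's x, y, z each as a share of 400 mm, from -1 to 1, then the turn, a rotation vector about the world's x, y, z each as a share of 45 degrees, from -1 to 1. A call has 1 to 20 rows; each row shifts and turns the commanded pose from where the row before left it; what a row does not reach is not made up. A row lasts 1/12 s, in which the tool goes at most 41.7 mm and 7.16 degrees, less where a joint would pass 70% of its speed; a pose out of reach is approached as far as the arm can. A call with a number of a shift or a turn outside -1 to 1 is refused whole. A call with a gripper value outside its range is refused whole. "hand" is the opening, from 0 (shut) to 1 (fully open), set as the call begins (left out, the last holds). The fingers move at their own pace and stop on an object; "newtons" is the grip in N (left out, the last holds). Time passes only in rows, so rows that do not move let the fingers close. It gives the time, the measured TCP pose, the force and the opening at its end, in the units of the state.
- env.state(): the state, without advancing time (a new reading comes with each control period).
- grab_frame(name): name is "scene" or "side" or "wrist"; returns a dict with "frame" (400x640x3 uint8, red, green, blue), "intrinsics" (3x3 intrinsics, pixels), "R" (3x3) and "t" (3): a world point X has camera coordinates R X + t; the wrist camera has in their place "tool_from_camera" (4x4, takes a point from camera to tool coordinates, whose origin is the TCP and whose axes are the flange's). Camera axes: x right, y down, z forward; pixel columns grow to the right and rows downward; lengths in mm; the calibration is good to about 2 mm. The wrist camera is an equidistant fisheye: a pixel r from the principal point sees the ray r / f radians off the axis. A picture is of the moment at which its call begins: read the wrist's pose just before it. There is no depth.
- env.job_done(): hands the job in, once; it reports no verdict.
The state is a dict: "time_s": time; "qpos": joint angles; "qvel": joint speeds; "effort": joint torques, N m; "ee_pos": TCP position; "ee_rot": TCP orientation; "force": force on the tool from outside, world axes, zero at the start; "torque": the same for the moment, N m; "gripper_width": finger opening in mm.
Only numpy, scipy, OpenCV 4.12 (cv2) and the standard library are available. Lean on these libraries where they do the work, as an engineer would, in place of code of your own. Each camera call takes 0.05 s, during which the arm holds its last target.

## Working session

There is one attempt and no reset: what is moved stays moved. The work goes in short steps, Python scripts to look and compute and a tool call to move; the robot and the scene stay as the last step left them, time stands still between calls to the robot, and variables do not carry over. Pictures are saved under pics/ and viewed, and the job is handed in when it is done.

Besides the shell and the picture viewer there is one more tool, called after "Emit:" as name(argument=value, ...), one argument or row to a line, values as JSON. arm_command: Moves the arm, as the interface text tells. Shift numbers are shares of 400 mm and turn numbers shares of 45 degrees, none past 1 either way. Its arguments: {"type":"object","properties":{"series":{"type":"array"},"hand":{"type":"number"},"newtons":{"type":"number"}},"required":["series"]}

```bash
mkdir -p pics
python3 - <<'E'
from workcell import env, grab_frame
import cv2
print(env.state())
for n in ["scene","side","wrist"]:
    d=grab_frame(n)
    cv2.imwrite(f"pics/{n}0.png",d["frame"][:,:,::-1])
    print(n,{k:v for k,v in d.items() if k!="frame"})
E
```

```text
{'time_s': 0.0, 'qpos': array([ 6.33710162e+01,  1.83511896e+01,  8.97081819e+01, -1.85804385e-04,
        7.20438981e+01, -1.14623075e+00]), 'qvel': array([-0.0441076 , -0.00075501,  0.00267063,  0.02864845,  0.02020057,
       -0.020267  ]), 'effort': array([ 7.81135914e-04, -4.12463021e+01, -2.31976354e+01,  7.28213880e-02,
        4.56585386e-02, -1.35243058e-04]), 'ee_pos': array([247.1653712 , 518.61013684, 224.1127661 ]), 'ee_rot': array([-1.79896748e+02, -1.88920596e-03,  1.54517303e+02]), 'force': array([-0.25905533,  0.21899031, -0.39979163]), 'torque': array([-0.00356721, -0.02221353,  0.0003337 ]), 'gripper_width': 90.94786992659115}
scene {'intrinsics': array([[369.27564819,   0.        , 318.37162668],
       [  0.        , 369.27564819, 194.19363735],
       [  0.        ,   0.        ,   1.        ]]), 'R': array([[ 0.84059356, -0.54161977, -0.00710568],
       [-0.33168786, -0.50431968, -0.79727337],
       [ 0.42823548,  0.67253973, -0.60357658]]), 't': array([-379.14633633,  228.18668899,  683.47991288])}
side {'intrinsics': array([[368.6229728 ,   0.        , 314.
[... 159 characters left out ...]
037652],
       [-0.0204053 ,  0.5615042 , -0.82722225],
       [ 0.04849215, -0.8258649 , -0.56177903]]), 't': array([475.92862036,  42.03492303, 867.33320615])}
wrist {'intrinsics': array([[309.70691629,   0.        , 317.97724433],
       [  0.        , 309.70691629, 200.4054496 ],
       [  0.        ,   0.        ,   1.        ]]), 'tool_from_camera': array([[ 1.15842517e-03, -9.71717734e-01, -2.36142547e-01,
         6.72635029e+01],
       [ 9.99999314e-01,  1.08466043e-03,  4.42277762e-04,
         1.73625620e-01],
       [-1.73634667e-04, -2.36142897e-01,  9.71718324e-01,
        -1.60346557e+02],
       [ 0.00000000e+00,  0.00000000e+00,  0.00000000e+00,
         1.00000000e+00]])}
```

View pics/scene0.png

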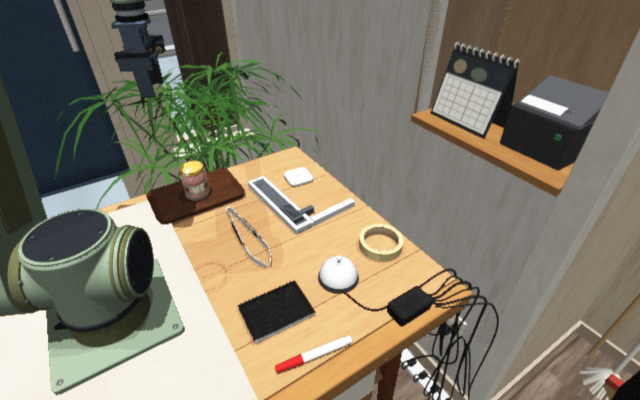

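View pics/side0.png

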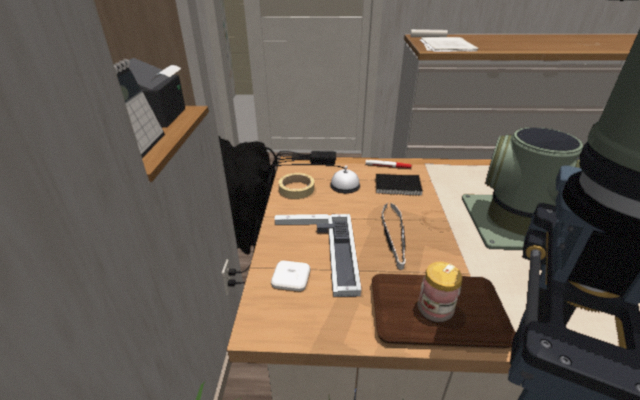

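View pics/wrist0.png

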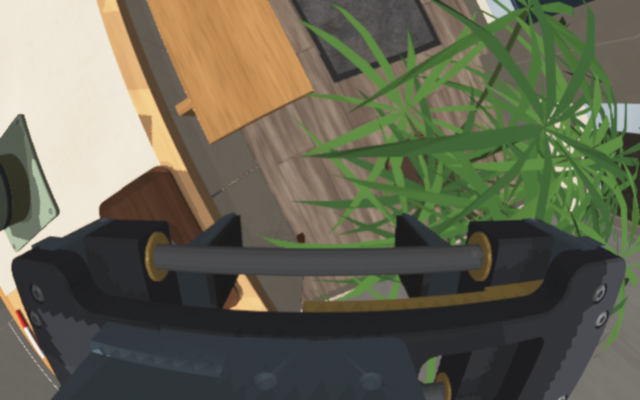

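The scene view shows the dock with its corner near (300,225), the reader at (298,177), the bell at (338,275) and the tape at (381,242). In the side view the dock runs from (345,215) to (345,292), the reader is at (291,276), and the jaw is near (325,228), so the keeper is mostly shut. The wrist camera is off the dock. I'll zoom in next.

Run:
```python
import cv2
a=cv2.imread("pics/side0.png")[170:310,260:400]; cv2.imwrite("pics/side0z.png",cv2.resize(a,None,fx=4.2,fy=4.2,interpolation=cv2.INTER_CUBIC))
a=cv2.imread("pics/scene0.png")[155:295,235:415]; cv2.imwrite("pics/scene0z.png",cv2.resize(a,None,fx=4,fy=4,interpolation=cv2.INTER_CUBIC))
```

```text
(no output)
```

View pics/side0z.png

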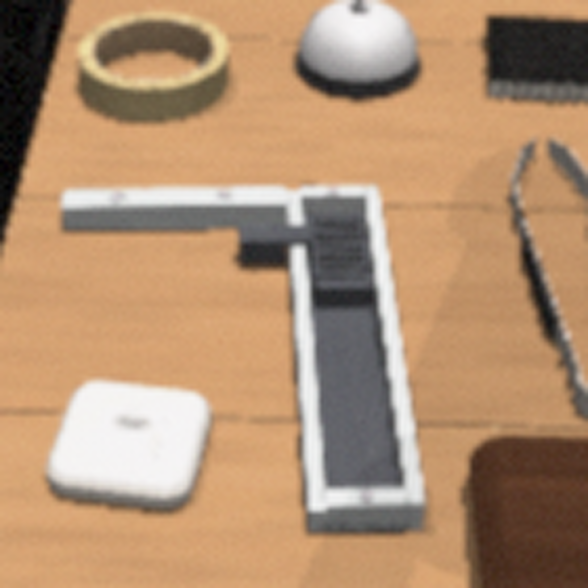

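View pics/scene0z.png

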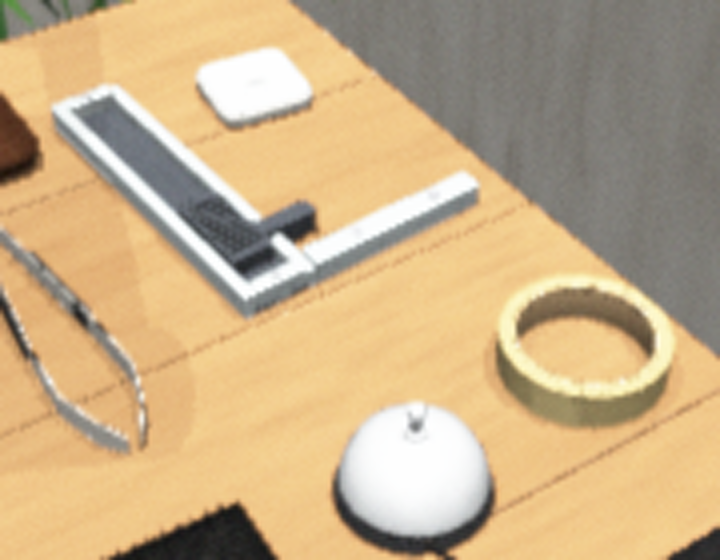

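```bash
cat > h.py <<'E'
import numpy as np
from workcell import env, grab_frame
from scipy.spatial.transform import Rotation as Ro
def cast(d,uv,z):
    K=d["intrinsics"];R=d["R"];t=d["t"]
    o=-R.T@t
    r=R.T@np.linalg.inv(K)@np.array([uv[0],uv[1],1.])
    return o+r*(z-o[2])/r[2]
def wcam(d,pos,rot):
    T=d["tool_from_camera"];Rt=Ro.from_euler("xyz",rot,degrees=True).as_matrix()
    return Rt@T[:3,:3], Rt@T[:3,3]+pos
def wcast(d,st,uv,z):
    A,o=wcam(d,st["ee_pos"],st["ee_rot"]);K=d["intrinsics"]
    v=np.array([uv[0]-K[0,2],uv[1]-K[1,2]]);r=np.hypot(*v);th=r/K[0,0]
    c=np.array([*(v/max(r,1e-9)*np.sin(th)),np.cos(th)]);c=A@c
    return o+c*(z-o[2])/c[2]
def wproj(d,st,X):
    A,o=wcam(d,st["ee_pos"],st["ee_rot"]);K=d["intrinsics"]
    c=A.T@(np.asarray(X,float)-o);r=np.hypot(c[0],c[1]);th=np.arctan2(r,c[2])
    return K[:2,2]+c[:2]/max(r,1e-9)*th*K[0,0]
E
python3 - <<'E'
from h import *
d=grab_frame("side");s=grab_frame("scene")
P=lambda x,y:(260+x/4.2-.4,170+y/4.2-.4)
for n,x,y,z in [("stop far end y=-16 top",62,190,18),("stop face end x=126",62,208,18),("outer -51,-16",378,188,18),("outer -51,222",424,500,18),("0,222",308,508,14.5),("reader L",50,450,14),("reader top",90,383,14),("reader r",210,400,14),("rd bot",180,500,10),("jaw face-ish +y end",238,250,20),("pad +y right",375,290,20),("bell",358,70,10),("tape",153,100,5)]:
    print("side",n,cast(d,P(x,y),z).round(1))
Q=lambda x,y:(235+x/4-.4,155+y/4-.4)
for n,x,y,z in [("outer -51,222",53,108,18),("-51,-16",250,302,18),("0,222",112,87,14.5),("stop end face",465,172,18),("stop end -16",478,185,18),("jaw tip",315,210,20),("rd left",198,80,14),("rd top",275,48,14),("rd right",312,95,14),("rd bot",235,122,14),("bell",415,540,0),("tape",590,420,0)]:
    print("scene",n,cast(s,Q(x,y),z).round(1))
E
```

```text
side stop far end y=-16 top [569.3  17.8  18. ]
side stop face end x=126 [566.9  34.7  18. ]
side outer -51,-16 [392.    9.2  18. ]
side outer -51,222 [378.5 241.7  18. ]
side 0,222 [429.  245.3  14.5]
side reader L [547.3 214.6  14. ]
side reader top [534.5 169.6  14. ]
side reader r [476.1 178.9  14. ]
side rd bot [485.8 238.8  10. ]
side jaw face-ish +y end [467.8  71.   20. ]
side pad +y right [396.2 101.4  20. ]
side bell [ 400.5 -130.5   10. ]
side tape [529.2 -98.1   5. ]
scene outer -51,222 [380.1 241.5  18. ]
scene -51,-16 [394.7   1.9  18. ]
scene 0,222 [426.5 247.1  14.5]
scene stop end face [570.  32.  18.]
scene stop end -16 [568.8  16.8  18. ]
scene jaw tip [468.7  49.8  20. ]
scene rd left [480.8 222.6  14. ]
scene rd top [546.8 228.2  14. ]
scene rd right [537.4 163.2  14. ]
scene rd bot [477.4 164.7  14. ]
scene bell [ 385.2 -175.2    0. ]
scene tape [ 509.9 -161.5    0. ]
```

Emit:
arm_command(
  series=[0.0345,-0.0695,0,0,0,0.046,0.0345,-0.0695,0,0,0,0.046,0.0345,-0.0695,0,0,0,0.046,0.0345,-0.0695,0,0,0,0.046,0.0345,-0.0695,0,0,0,0.046,0.0345,-0.0695,0,0,0,0.046,0.0345,-0.0695,0,0,0,0.046,0.0345,-0.0695,0,0,0,0.046,0.0345,-0.0695,0,0,0,0.046,0.0345,-0.0695,0,0,0,0.046,0.0345,-0.0695,0,0,0,0.046,0.0345,-0.0695,0,0,0,0.046,0.0345,-0.0695,0,0,0,0.046,0.0345,-0.0695,0,0,0,0.046,0,0,0,0,0,0,0,0,0,0,0,0],
)

```text
time_s: 1.58
ee_pos: [440.9, 128.8, 224.9]
ee_rot: [180.0, -0.0, -176.7]
force: [0.2, 0.3, 1.2]
gripper_width: 91.1
```

Run:
```python
from h import *
import cv2,pickle
st=env.state();d=grab_frame("wrist");pickle.dump((st,d),open("w1.pkl","wb"))
print(st)
cv2.imwrite("pics/w1.png",d["frame"][:,:,::-1])
```

```text
{'time_s': 1.5833, 'qpos': array([ 1.48306037e+01,  7.85702352e+00,  1.03752565e+02,  2.57460783e-02,
        6.84052506e+01, -7.84613812e+01]), 'qvel': array([ 2.629792  , -0.36337882,  0.460742  ,  0.79266273,  0.24379921,
        0.41745903]), 'effort': array([ -1.16198201, -30.24099112, -22.73739874,  -0.17334409,
         0.03911234,  -0.08609719]), 'ee_pos': array([440.94976108, 128.79258259, 224.88075109]), 'ee_rot': array([ 1.79979516e+02, -1.93290401e-02, -1.76717490e+02]), 'force': array([0.15765999, 0.2932421 , 1.16460259]), 'torque': array([0.01233009, 0.03647265, 0.05042271]), 'gripper_width': 91.06498877512337}
```

View pics/w1.png

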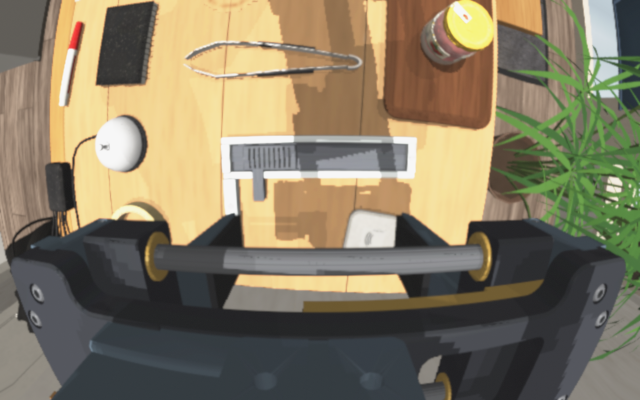

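The wrist view shows the dock channel from (222,140) to (415,175), the jaw at (259,185), and the reader at (370,230), partly hidden by the gripper. I'll back off 110 mm so everything shows.

Emit:
arm_command(
  series=[-0.068,0.05,0.03,0,0,0,-0.068,0.05,0.03,0,0,0,-0.068,0,0.03,0,0,0,-0.068,0,0.03,0,0,0,0,0,0,0,0,0,0,0,0,0,0,0,0,0,0,0,0,0],
)

```text
time_s: 2.22
ee_pos: [331.8, 170.5, 272.9]
ee_rot: [180.0, 0.0, -176.4]
force: [0.3, 0.5, -0.8]
gripper_width: 91.1
```

Run:
```python
from h import *
import cv2,pickle
st=env.state();d=grab_frame("wrist");pickle.dump((st,d),open("w2.pkl","wb"))
print(st["time_s"],st["ee_pos"],st["ee_rot"],abs(st["qvel"]).max())
f=d["frame"][:,:,::-1];cv2.imwrite("pics/w2.png",f)
cv2.imwrite("pics/w2z.png",cv2.resize(f[90:250,180:400],None,fx=3.6,fy=3.6,interpolation=cv2.INTER_CUBIC))
```

```text
2.2167 [331.80891245 170.53557519 272.94512178] [ 1.79978213e+02  4.76035579e-02 -1.76415449e+02] 1.4208822072501612
```

View pics/w2z.png

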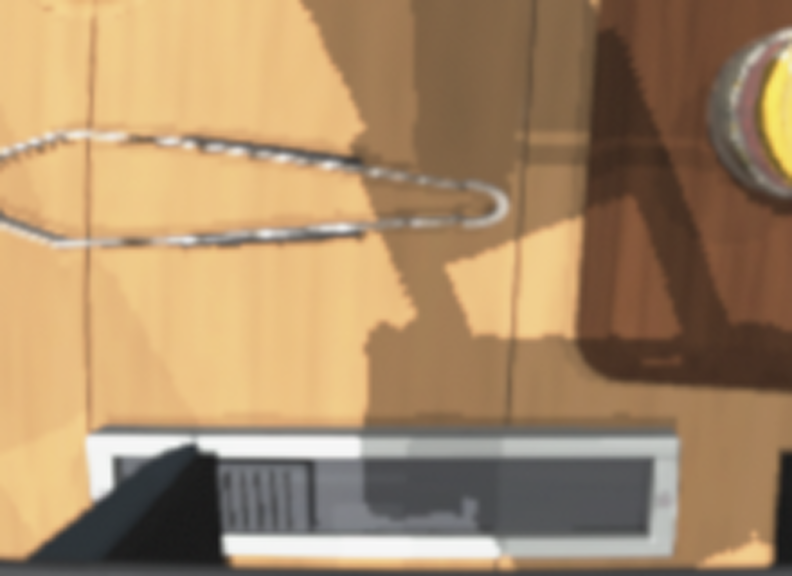

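That was the wrong way, since image down is +x. I'll move forward so the reader comes above the gripper bar.

Emit:
arm_command(
  series=[0.09,-0.03,-0.03,0,0,0,0.09,-0.03,-0.03,0,0,0,0.09,0,-0.03,0,0,0,0.09,0,0,0,0,0,0.09,0,0,0,0,0,0.05,0,0,0,0,0,0,0,0,0,0,0,0,0,0,0,0,0,0,0,0,0,0,0],
)

```text
time_s: 3.02
ee_pos: [531.2, 145.6, 235.8]
ee_rot: [-180.0, -0.2, -176.5]
force: [0.3, 0.1, -0.7]
gripper_width: 91.1
```

Run:
```python
from h import *
import cv2,pickle
st=env.state();d=grab_frame("wrist");pickle.dump((st,d),open("w2.pkl","wb"))
print(st["time_s"],st["ee_pos"],st["ee_rot"],abs(st["qvel"]).max())
f=d["frame"][:,:,::-1];cv2.imwrite("pics/w3.png",f)
cv2.imwrite("pics/w3z.png",cv2.resize(f[80:240,200:420],None,fx=3.6,fy=3.6,interpolation=cv2.INTER_CUBIC))
```

```text
3.0167 [531.22930916 145.62844091 235.84550809] [-1.79985066e+02 -1.56015919e-01 -1.76531977e+02] 1.653804067927088
```

View pics/w3z.png

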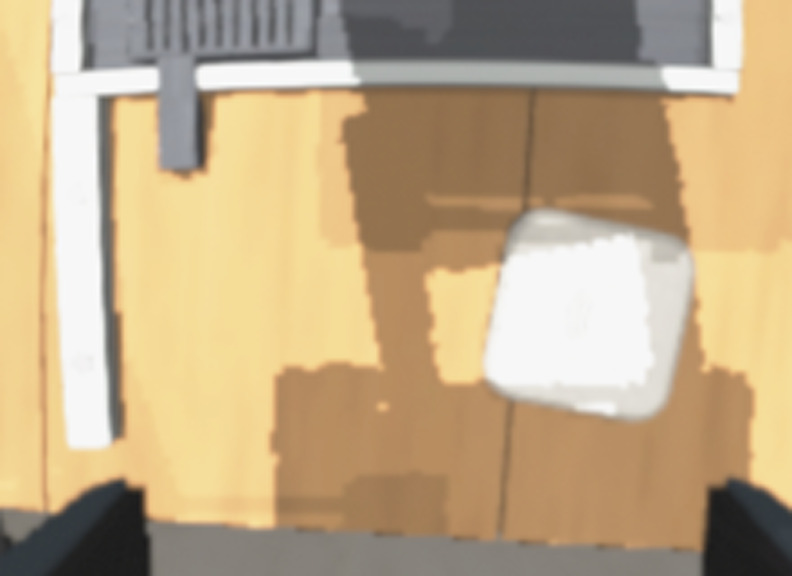

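View pics/w3.png

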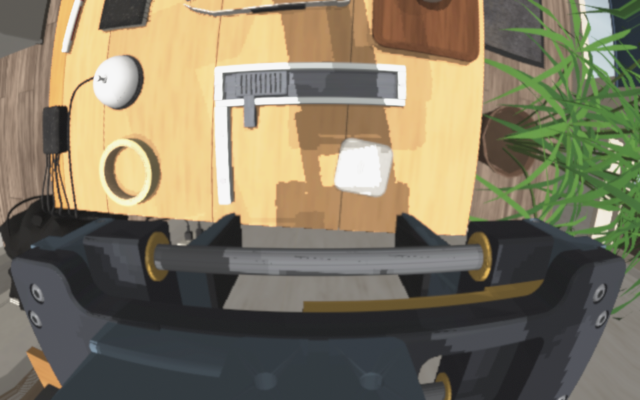

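```bash
cat > m.py <<'E'
from h import *
import cv2,pickle
def rd(st,d,z=14,roi=None):
    hsv=cv2.cvtColor(d["frame"],cv2.COLOR_RGB2HSV)
    m=((hsv[...,1]<45)&(hsv[...,2]>130)).astype(np.uint8)
    n,l,s,c=cv2.connectedComponentsWithStats(m)
    out=[]
    for i in range(1,n):
        if s[i,4]>300:
            cs,_=cv2.findContours((l==i).astype(np.uint8),cv2.RETR_EXTERNAL,cv2.CHAIN_APPROX_NONE)
            p=cs[0][:,0,:].astype(float)
            w=np.array([wcast(d,st,q,z)[:2] for q in p],np.float32)
            r=cv2.minAreaRect(w); out.append((s[i],r))
    return out
E
python3 - <<'E'
from m import *
st,d=pickle.load(open("w2.pkl","rb"))
Z=lambda x,y:(200+(x+.5)/3.6-.5,80+(y+.5)/3.6-.5)
for n,x,y,z in [("fence 0,222",738,95,14.5),("fence mid",450,90,14.5),("fence 0,~5",200,93,14.5),("stop face x=126",112,447,18),("stop face x~10",100,110,18),("stop -16,126",70,448,18),("corner -16,0",53,95,18),("jaw tip face L",160,168,20),("jaw tip R",196,168,20),("pad R edge",313,30,20),("pad L",133,30,20)]:
    print(n,wcast(d,st,Z(x,y),z).round(1))
for a,r in rd(st,d): print(a,r)
for uv in [(116,82),(127,171)]: print(wcast(d,st,uv,15))
E
```

```text
fence 0,222 [428.6 248.5  14.5]
fence mid [436.1 148.7  14.5]
fence 0,~5 [440.9  63.3  14.5]
stop face x=126 [566.9  35.5  18. ]
stop face x~10 [447.4  28.7  18. ]
stop -16,126 [568.3  19.4  18. ]
corner -16,0 [442.2  11.   18. ]
jaw tip face L [467.3  51.7  20. ]
jaw tip R [466.9  64.3  20. ]
pad R edge [418.5 101.6  20. ]
pad L [419.6  39.5  20. ]
[ 62   0  20  52 357] ((292.58563232421875, -264.9938659667969), (19.217330932617188, 88.56753540039062), 79.98947143554688)
[ 578    0   35   47 1066] ((203.8268280029297, 616.2066040039062), (81.41202545166016, 131.93121337890625), 22.8181209564209)
[591  51  24  27 411] ((281.36309814453125, 632.33056640625), (47.42083740234375, 78.31708526611328), 17.901657104492188)
[  93   56   44   52 1771] ((399.8827819824219, -154.32313537597656), (76.55014038085938, 82.731689453125), 5.335167407989502)
[ 214   62  192  143 6271] ((472.2931213378906, 131.39186096191406), (179.71881103515625, 240.73509216308594), 3.5221424102783203)
[ 334  138   59   59 2688] ((510.6617736816406, 202.18698120117188), (67.40904235839844, 66.93096923828125), 82.5120
[... 279 characters left out ...]
  20 3053] ((643.0113525390625, 214.28656005859375), (24.00247573852539, 365.0692443847656), 3.457711696624756)
[ 225  276  182   35 4312] ((692.9868774414062, 151.39271545410156), (55.67878723144531, 268.39520263671875), 3.6218409538269043)
[   0  290   40   87 1948] ((1080.940673828125, -700.58837890625), (161.81365966796875, 589.1676025390625), 53.08592224121094)
[ 569  317   71   83 3716] ((1066.2752685546875, 1228.5584716796875), (875.6937866210938, 273.20703125), 68.8022689819336)
[420 357  20  26 310] ((851.16943359375, 360.7189025878906), (61.81179428100586, 28.581871032714844), 3.154127836227417)
[ 401.54837541 -148.38996245   15.        ]
[ 529.94510641 -126.09111796   15.        ]
```

The dock corner comes out at about (442,27) with yaw 3.5°. Keeper value is about 0.117, with both jaw and pad agreeing. The reader is at (510.7,202.2) with yaw about -7.5°, so dock (79,171). The measured sizes match those given. I'll close the fingers and go above the pad.

Emit:
arm_command(
  series=[-0.0366,-0.0236,-0.058,0,0,0,-0.0366,-0.0236,-0.058,0,0,0,-0.0366,-0.0236,-0.058,0,0,0,-0.0366,-0.0236,-0.058,0,0,0,-0.0366,-0.0236,-0.058,0,0,0,-0.0366,-0.0236,-0.058,0,0,0,-0.0366,-0.0236,-0.058,0,0,0,-0.0366,-0.0236,-0.058,0,0,0,0,0,0,0,0,0,0,0,0,0,0,0],
  hand=0,
  newtons=20,
)

```text
time_s: 3.9
ee_pos: [413.5, 70.3, 51.5]
ee_rot: [180.0, -0.1, -176.5]
force: [1.4, 0.9, -0.1]
gripper_width: 27.6
```

Run:
```python
from h import *
import cv2,pickle
st=env.state();d=grab_frame("wrist")
print(st["time_s"],st["ee_pos"],st["ee_rot"],st["force"],st["gripper_width"])
s=grab_frame("side")["frame"][:,:,::-1]
cv2.imwrite("pics/s4.png",cv2.resize(s[170:310,260:400],None,fx=4.2,fy=4.2,interpolation=cv2.INTER_CUBIC))
```

```text
3.9 [413.53963872  70.31690571  51.54104601] [ 1.79991980e+02 -7.41154099e-02 -1.76530026e+02] [ 1.44136882  0.9222956  -0.09402631] 27.6147558181592
```

View pics/s4.png

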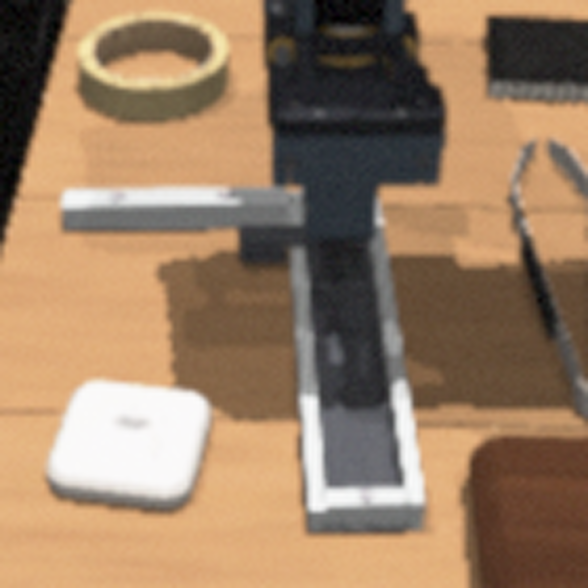

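The gripper is above the keeper pad and in line with the channel, seen around (340,200) in the zoomed view. Next I descend.

Emit:
arm_command(
  series=[0,0,-0.01,0,0,0,0,0,-0.01,0,0,0,0,0,-0.01,0,0,0,0,0,-0.01,0,0,0,0,0,0,0,0,0,0,0,0,0,0,0],
)

```text
time_s: 4.5
ee_pos: [414.5, 70.4, 35.1]
ee_rot: [180.0, -0.0, -176.5]
force: [-0.0, 0.8, -0.3]
gripper_width: 0.4
```

Emit:
arm_command(
  series=[0,0,-0.0025,0,0,0,0,0,-0.0025,0,0,0,0,0,-0.0025,0,0,0,0,0,0,0,0,0],
)

```text
time_s: 4.83
ee_pos: [414.6, 70.3, 32.3]
ee_rot: [180.0, -0.0, -176.5]
force: [-0.4, 0.5, -1.0]
gripper_width: 0.4
```

Emit:
arm_command(
  series=[0,0,-0.0025,0,0,0,0,0,-0.0025,0,0,0,0,0,0,0,0,0],
)

```text
time_s: 5.08
ee_pos: [414.8, 70.4, 31.2]
ee_rot: [180.0, 0.0, -176.5]
force: [-1.8, 0.5, 10.2]
gripper_width: 0.4
```

About 10 N of contact at z 31.2, as expected. Now I drag along dock +y.

Emit:
arm_command(
  series=[-0.0006,0.01,0,0,0,0,-0.0006,0.01,0,0,0,0,-0.0006,0.01,0,0,0,0,-0.0006,0.01,0,0,0,0,-0.0006,0.01,0,0,0,0,-0.0006,0.01,0,0,0,0,-0.0006,0.01,0,0,0,0,-0.0006,0.01,0,0,0,0],
)

```text
time_s: 5.75
ee_pos: [412.9, 102.4, 31.1]
ee_rot: [-180.0, 0.0, -176.5]
force: [-2.0, -1.1, 10.2]
gripper_width: 0.7
```

Run:
```python
from h import *
import cv2,pickle
st=env.state()
print(st["time_s"],st["ee_pos"],st["ee_rot"],st["force"])
s=grab_frame("side")["frame"][:,:,::-1]
cv2.imwrite("pics/s5.png",cv2.resize(s[170:310,260:400],None,fx=4.2,fy=4.2,interpolation=cv2.INTER_CUBIC))
```

```text
5.75 [412.90070497 102.39474225  31.14977178] [-1.79992785e+02  3.11628554e-02 -1.76497411e+02] [-2.03903642 -1.0982527  10.24519417]
```

View pics/s5.png

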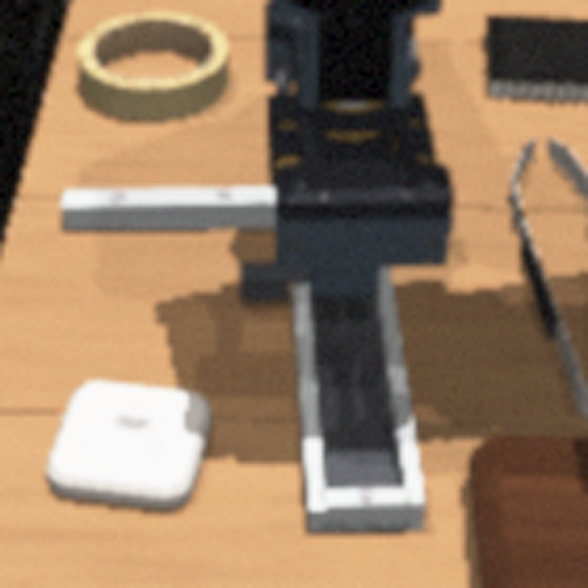

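The jaw has followed (to about (265,285) in the zoomed view). I'll continue to the end.

Emit:
arm_command(
  series=[-0.0007,0.0112,0,0,0,0,-0.0007,0.0112,0,0,0,0,-0.0007,0.0112,0,0,0,0,-0.0007,0.0112,0,0,0,0,-0.0007,0.0112,0,0,0,0,-0.0007,0.0112,0,0,0,0,-0.0007,0.0112,0,0,0,0,-0.0007,0.0112,0,0,0,0,-0.0007,0.0112,0,0,0,0,-0.0007,0.0112,0,0,0,0,-0.0007,0.0112,0,0,0,0,-0.0007,0.0112,0,0,0,0,-0.0007,0.0112,0,0,0,0,-0.0007,0.0112,0,0,0,0,-0.0007,0.0112,0,0,0,0,-0.0007,0.0112,0,0,0,0,-0.0007,0.0112,0,0,0,0,-0.0007,0.0112,0,0,0,0,-0.0007,0.0112,0,0,0,0,-0.0007,0.0112,0,0,0,0],
)

```text
time_s: 7.47
ee_pos: [407.5, 191.5, 31.1]
ee_rot: [-179.9, 0.0, -176.4]
force: [-0.1, -6.2, 7.8]
gripper_width: 0.2
```

Run:
```python
from h import *
import cv2,pickle
st=env.state()
print(st["time_s"],st["ee_pos"],st["ee_rot"],st["force"])
s=grab_frame("side")["frame"][:,:,::-1]
cv2.imwrite("pics/s6.png",cv2.resize(s[170:310,260:400],None,fx=4.2,fy=4.2,interpolation=cv2.INTER_CUBIC))
```

```text
7.4667 [407.5058304  191.5104369   31.12474135] [-1.79927343e+02  4.95772001e-02 -1.76423182e+02] [-0.06762395 -6.19127122  7.83160495]
```

View pics/s6.png

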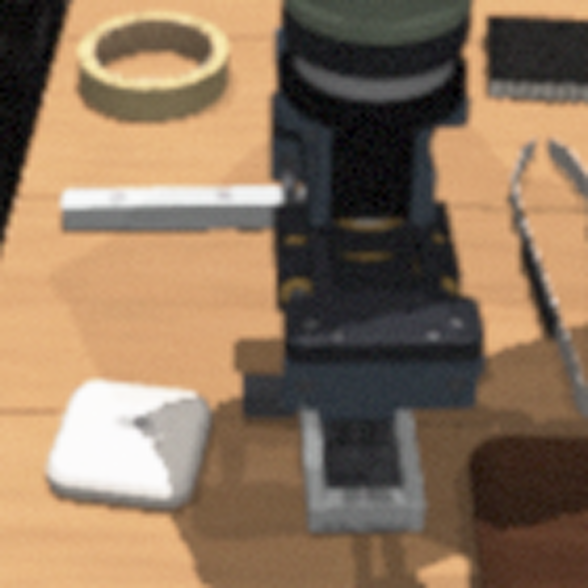

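The y force of -6.2 N shows the keeper is against its open end stop. I'll lift off and move behind the reader's +y side, and check the wall and shelf clearance.

Run:
```python
from h import *
s=grab_frame("scene");d=grab_frame("side")
import cv2
P=[x["intrinsics"]@np.c_[x["R"],x["t"]] for x in (s,d)]
for a,b in [((412,115),(148,157)),((565,178),(207,108))]:
    X=cv2.triangulatePoints(P[0],P[1],np.array(a,float).reshape(2,1),np.array(b,float).reshape(2,1));print((X[:3]/X[3]).ravel())
```

```text
[798.81766872  71.86484766 181.97757556]
[ 811.07029041 -313.45738152  170.30107524]
```

Emit:
arm_command(
  series=[0,0,0.05,0,0,0,0,0,0.06,0,0,0,0.062,0.045,0.04,0,0,0,0.062,0.045,0,0,0,0,0.062,0.045,0,0,0,0,0.062,0.045,0,0,0,0,0,0,0,0,0,0,0,0,0,0,0,0],
)

```text
time_s: 8.28
ee_pos: [507.0, 264.5, 89.8]
ee_rot: [-180.0, -0.0, -176.5]
force: [-1.2, 0.0, -0.2]
gripper_width: 0.6
```

Run:
```python
from h import *
import cv2,pickle
st=env.state();d=grab_frame("wrist")
print(st["time_s"],st["ee_pos"],st["ee_rot"],st["force"])
cv2.imwrite("pics/w7.png",d["frame"][:,:,::-1])
s=grab_frame("side")["frame"][:,:,::-1]
cv2.imwrite("pics/s7.png",s)
pickle.dump((st,d),open("w7.pkl","wb"))
```

```text
8.2833 [506.9660212  264.45984635  89.82886546] [-1.79991983e+02 -2.35919088e-02 -1.76477581e+02] [-1.24804488  0.02201903 -0.15581446]
```

View pics/w7.png

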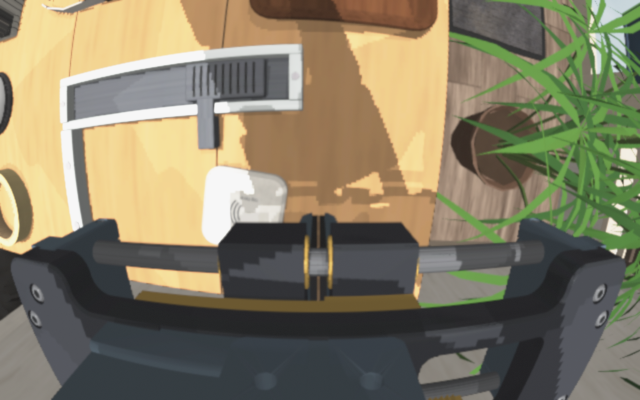

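View pics/s7.png

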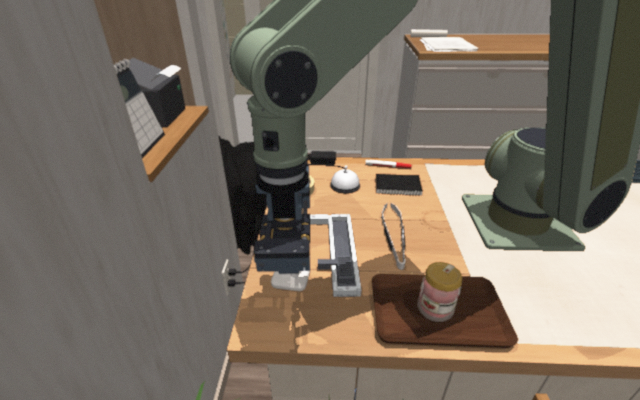

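The keeper sits at the +y end of its channel, with the jaw at (207,125). The shelf at x≈800 is clear. I'll compute the keeper value.

```bash
cat >> h.py <<'E'
C=np.array([442.,27.]);YW=np.deg2rad(3.5)
AX=np.array([np.cos(YW),np.sin(YW)]);AY=np.array([-np.sin(YW),np.cos(YW)])
def todock(p): v=np.asarray(p)[:2]-C; return np.array([v@AX,v@AY])
def toworld(x,y): return C+x*AX+y*AY
E
python3 - <<'E'
from h import *;import pickle
st,d=pickle.load(open("w7.pkl","rb"))
for n,uv,z in [("jaw tip L",(199,149),20),("jaw tip R",(216,149),20),("pad R",(266,90),20),("pad L",(188,90),20),("fence end",(301,107),14.5),("stop face",(77,130),18)]: print(n,todock(wcast(d,st,uv,z)).round(1))
print(toworld(79,232),toworld(79,81.5),toworld(139,34),toworld(84,34))
E
```

```text
jaw tip L [ 27.1 141.1]
jaw tip R [ 27.7 155.4]
pad R [-15.7 195.3]
pad L [-20.  132.6]
fence end [ -2.7 221. ]
stop face [1.4 8.6]
[506.6893879  263.39010786] [515.8771931  113.17082069] [578.66508664  69.42233014] [523.76767272  66.06466047]
```

The keeper is open, at about 0 (jaw at y 141, pad centre at 164). I lower the fingers to a tip height of about 4 mm, then push -y.

Emit:
arm_command(
  series=[0,0,-0.05,0,0,0,0,0,-0.05,0,0,0,0,0,-0.05,0,0,0,0,0,-0.026,0,0,0,0,0,-0.01,0,0,0,0,0,0,0,0,0,0,0,0,0,0,0],
)

```text
time_s: 8.97
ee_pos: [506.6, 264.0, 16.7]
ee_rot: [180.0, 0.0, -176.5]
force: [0.7, -0.7, 0.0]
gripper_width: 0.5
```

Emit:
arm_command(
  series=[0.0009,-0.015,0,0,0,0,0.0009,-0.015,0,0,0,0,0.0009,-0.015,0,0,0,0,0.0009,-0.015,0,0,0,0,0.0009,-0.015,0,0,0,0,0.0009,-0.015,0,0,0,0,0.0009,-0.015,0,0,0,0,0.0009,-0.015,0,0,0,0,0.0009,-0.015,0,0,0,0],
)

```text
time_s: 9.72
ee_pos: [510.1, 209.7, 16.3]
ee_rot: [180.0, 0.1, -176.5]
force: [-0.4, 3.1, 3.5]
gripper_width: 0.5
```

Run:
```python
from h import *
import cv2,pickle
st=env.state();d=grab_frame("wrist")
print(st["time_s"],st["ee_pos"],st["ee_rot"],st["force"],todock(st["ee_pos"]))
cv2.imwrite("pics/w8.png",d["frame"][:,:,::-1])
s=grab_frame("side")["frame"][:,:,::-1]
cv2.imwrite("pics/s8.png",cv2.resize(s[170:310,240:400],None,fx=4.2,fy=4.2,interpolation=cv2.INTER_CUBIC))
```

```text
9.7167 [510.1192811  209.67805659  16.34627161] [ 1.79954487e+02  6.63632130e-02 -1.76517056e+02] [-0.42346217  3.0925932   3.48970097] [ 79.14445347 178.17874256]
```

View pics/w8.png

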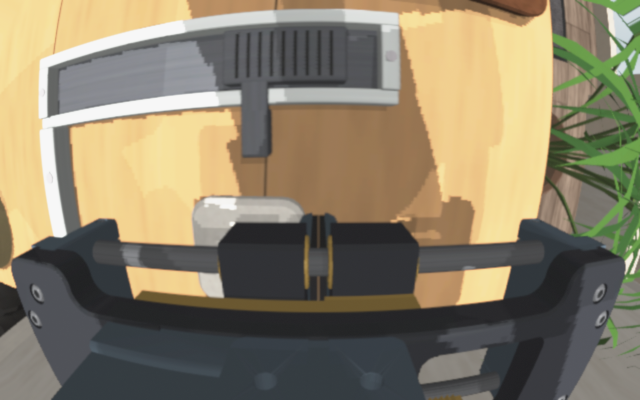

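View pics/s8.png

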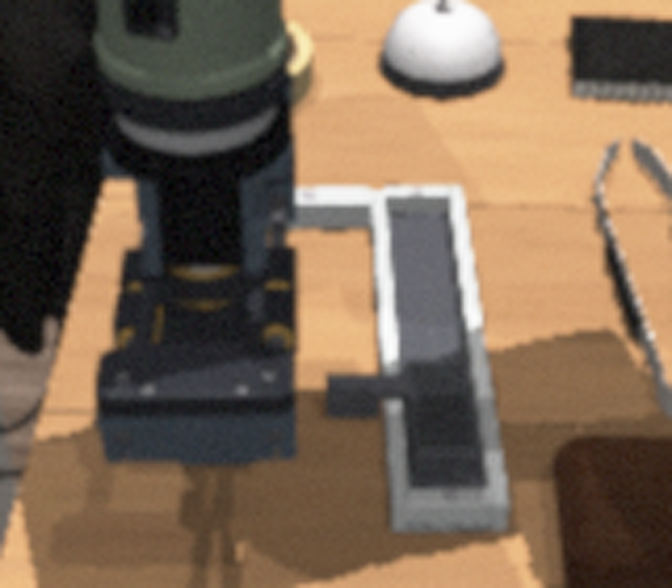

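The reader's edge at (240,198) is now parallel to the fence, so it squared up. I'll keep pushing to the side stop, with TCP dock y ending near 83.

Emit:
arm_command(
  series=[0.0009,-0.015,0,0,0,0,0.0009,-0.015,0,0,0,0,0.0009,-0.015,0,0,0,0,0.0009,-0.015,0,0,0,0,0.0009,-0.015,0,0,0,0,0.0009,-0.015,0,0,0,0,0.0009,-0.015,0,0,0,0,0.0009,-0.015,0,0,0,0,0.0009,-0.015,0,0,0,0,0.0009,-0.015,0,0,0,0],
)

```text
time_s: 10.65
ee_pos: [513.2, 149.3, 16.0]
ee_rot: [180.0, -0.0, -176.5]
force: [0.5, 1.6, -0.6]
gripper_width: 0.5
```

Run:
```python
from h import *
import cv2,pickle
st=env.state();d=grab_frame("wrist")
print(st["time_s"],st["ee_pos"],st["ee_rot"],st["force"],todock(st["ee_pos"]))
cv2.imwrite("pics/w9.png",d["frame"][:,:,::-1]);pickle.dump((st,d),open("w9.pkl","wb"))
```

```text
10.65 [513.2175074  149.29319067  15.95393287] [ 1.79996678e+02 -3.96982134e-03 -1.76507717e+02] [ 0.47775392  1.59900449 -0.61718249] [ 78.55049307 117.7173644 ]
```

View pics/w9.png

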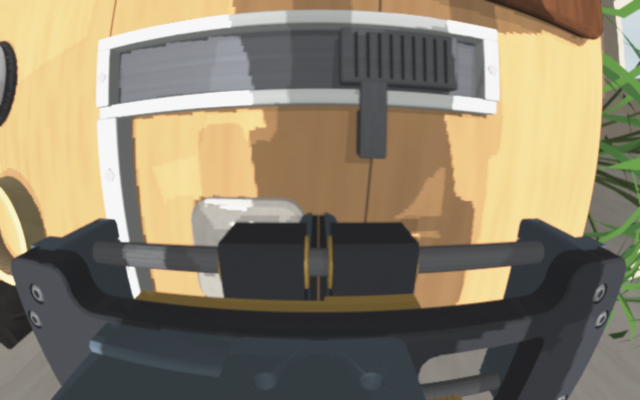

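The reader is still square, and its near edge runs along row 200. About 36 mm remain.

Emit:
arm_command(
  series=[0.0006,-0.01,0,0,0,0,0.0006,-0.01,0,0,0,0,0.0006,-0.01,0,0,0,0,0.0006,-0.01,0,0,0,0,0.0006,-0.01,0,0,0,0,0.0006,-0.01,0,0,0,0,0.0006,-0.01,0,0,0,0,0.0003,-0.005,0,0,0,0,0.0003,-0.005,0,0,0,0,0,0,0,0,0,0],
)

```text
time_s: 11.53
ee_pos: [515.1, 117.5, 16.0]
ee_rot: [-180.0, -0.0, -176.5]
force: [0.3, -0.2, 0.2]
gripper_width: 0.6
```

Emit:
arm_command(
  series=[0,-0.005,0,0,0,0,0,-0.005,0,0,0,0,0,0,0,0,0,0],
)

```text
time_s: 11.78
ee_pos: [515.1, 113.7, 16.0]
ee_rot: [-180.0, -0.0, -176.5]
force: [0.4, -0.2, 0.2]
gripper_width: 0.5
```

Run:
```python
from h import *
import cv2,pickle
st=env.state();d=grab_frame("wrist")
print(st["time_s"],st["ee_pos"],st["ee_rot"],st["force"],todock(st["ee_pos"]))
cv2.imwrite("pics/w10.png",d["frame"][:,:,::-1]);pickle.dump((st,d),open("w9.pkl","wb"))
```

```text
11.7833 [515.1158159  113.69770182  15.95816686] [-1.79996325e+02 -1.32399319e-03 -1.76504221e+02] [ 0.41470909 -0.17943876  0.22297098] [78.27220824 82.07237935]
```

View pics/w10.png

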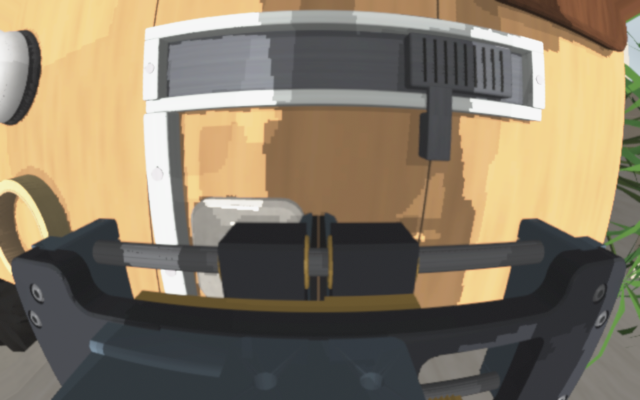

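A small gap to the stop remains (reader edge at col 192, stop face about 185) and there is no contact force. I'll creep in.

Emit:
arm_command(
  series=[0,-0.005,0,0,0,0,0,-0.005,0,0,0,0,0,0,0,0,0,0],
)

```text
time_s: 12.08
ee_pos: [515.1, 109.7, 16.0]
ee_rot: [-180.0, -0.0, -176.5]
force: [-0.4, 0.2, -1.2]
gripper_width: 0.6
```

Emit:
arm_command(
  series=[0,-0.005,0,0,0,0,0,-0.005,0,0,0,0,0,0,0,0,0,0],
)

```text
time_s: 12.33
ee_pos: [514.7, 106.6, 16.0]
ee_rot: [179.9, -0.0, -176.6]
force: [-1.4, 4.6, 0.4]
gripper_width: 0.6
```

Contact with the stop (4.6 N). I'll back off, raise, and go around to the reader's far side.

Emit:
arm_command(
  series=[0,-0.002,0,0,0,0,0,0,0,0,0,0,0,0.01,0,0,0,0,0,0.015,0,0,0,0,0,0,0.05,0,0,0,0,0,0.07,0,0,0,0,0,0.06,0,0,0,0.05,0,0,0,0,0,0.05,-0.06,0,0,0,0,0.06,-0.06,0,0,0,0,0.007,0.0035,0,0,0,0,0,0,0,0,0,0,0,0,0,0,0,0],
  hand=0.26,
)

```text
time_s: 13.42
ee_pos: [581.1, 68.5, 87.5]
ee_rot: [180.0, -0.1, -176.5]
force: [0.2, 0.6, -0.5]
gripper_width: 23.4
```

Run:
```python
from m import *
st=env.state();d=grab_frame("wrist")
print(st["time_s"],st["ee_pos"],st["ee_rot"],st["force"],todock(st["ee_pos"]),st["gripper_width"])
cv2.imwrite("pics/w11.png",d["frame"][:,:,::-1]);pickle.dump((st,d),open("w11.pkl","wb"))
print(toworld(143,36))
for a,r in rd(st,d): print(a,todock(r[0]),r)
```

```text
13.4167 [581.10067935  68.4708422   87.48852128] [ 1.79985042e+02 -1.03154038e-01 -1.76539981e+02] [ 0.19091896  0.56713854 -0.50157969] [141.3729629  32.9015974] 23.35757290360809
[582.53552875  71.6627939 ]
[  62    0   66   47 2299] [ -42.0447089  -185.42298882] ((411.353515625, -160.64390563964844), (90.517822265625, 47.487953186035156), 76.83383178710938)
[  251     0   202   195 14035] [48.30724138 61.97401023] ((486.4337158203125, 91.80750274658203), (155.52001953125, 158.56472778320312), 3.3855395317077637)
[ 467    0   65   57 1936] [-26.96438835 190.39872948] ((403.46234130859375, 215.3974609375), (53.95491409301758, 70.2425765991211), 3.2909340858459473)
[611   0  29  49 994] [-89.89804855 409.64228569] ((327.2615661621094, 430.39007568359375), (48.695556640625, 112.33573913574219), 30.266395568847656)
[455  27  14  44 334] [  4.5942587  150.13051708] ((437.4204406738281, 177.13096618652344), (38.117069244384766, 11.279523849487305), 3.3470168113708496)
[140 220  49  23 589] [ 162.19893738 -101.02716989] ((610.06396484375, -63.93672561645508), (16.75629425048828, 55.579582
[... 691 characters left out ...]
((648.7545166015625, 73.52391052246094), (21.25465965270996, 38.46100997924805), 3.4894564151763916)
[607 320  33  38 395] [378.39614264 567.89229548] ((785.0213623046875, 616.93359375), (259.34075927734375, 24.429189682006836), 62.72406768798828)
[   0  324   50   76 2610] [ 479.10089393 -581.95741291] ((955.7349243164062, -524.62353515625), (115.24718475341797, 500.92230224609375), 40.6741943359375)
[596 348  44  47 597] [500.74414559 654.11618008] ((901.8773193359375, 710.4658203125), (481.1575622558594, 31.338258743286133), 61.6384162902832)
[570 371  51  29 691] [522.37069966 573.54241377] ((928.3824462890625, 631.3626098632812), (315.9598388671875, 54.93915557861328), 58.0871696472168)
```

View pics/w11.png

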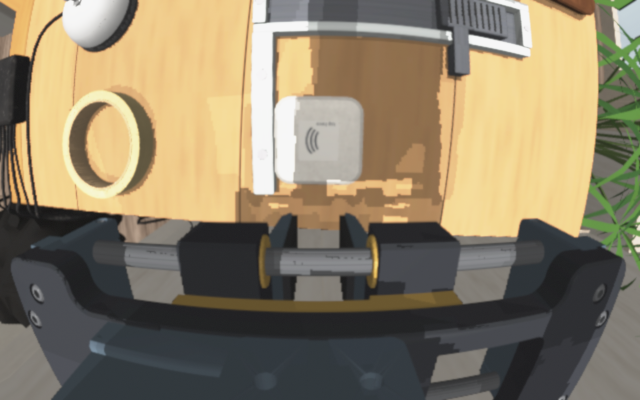

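The reader lies flush with the stop and square (cols 275–363, rows 97–183). The fingers are outboard of it and centred. I'll check its edges, then lower.

Run:
```python
from h import *;import pickle
st,d=pickle.load(open("w11.pkl","rb"))
for n,uv,z in [("top edge",(325,96),14),("bot",(325,184),14),("right",(363.5,140),14),("fence",(350,37),14.5),("stopface",(274,70),18),("stop out",(253,190),18),("stop end",(275,192),18)]: print(n,todock(wcast(d,st,uv,z)).round(1))
```

```text
top edge [51.  38.9]
bot [118.1  39.1]
right [84.  68.2]
fence [ 4.3 57.8]
stopface [31.1  1.2]
stop out [121.9 -16.2]
stop end [123.5   0.9]
```

Emit:
arm_command(
  series=[0.004,0.005,-0.05,0,0,0,0.004,0.003,-0.05,0,0,0,0,0,-0.05,0,0,0,0,0,-0.023,0,0,0,0,0,-0.006,0,0,0,0,0,0,0,0,0,0,0,0,0,0,0],
)

```text
time_s: 14.05
ee_pos: [585.5, 72.1, 17.3]
ee_rot: [180.0, 0.1, -176.5]
force: [0.6, -0.2, -0.1]
gripper_width: 24.1
```

Emit:
arm_command(
  series=[-0.0125,-0.0008,0,0,0,0,-0.0125,-0.0008,0,0,0,0,-0.0125,-0.0008,0,0,0,0,-0.0125,-0.0008,0,0,0,0,-0.0125,-0.0008,0,0,0,0,-0.0125,-0.0008,0,0,0,0,-0.0125,-0.0008,0,0,0,0,-0.0125,-0.0008,0,0,0,0,-0.0125,-0.0008,0,0,0,0,-0.0125,-0.0008,0,0,0,0,0,0,0,0,0,0],
)

```text
time_s: 14.97
ee_pos: [533.3, 68.4, 16.1]
ee_rot: [-180.0, -0.2, -176.5]
force: [0.6, -0.0, 0.3]
gripper_width: 23.6
```

Run:
```python
from m import *
st=env.state();d=grab_frame("wrist")
print(st["time_s"],st["ee_pos"],st["ee_rot"],st["force"],todock(st["ee_pos"]),st["gripper_width"])
cv2.imwrite("pics/w12.png",d["frame"][:,:,::-1]);pickle.dump((st,d),open("w12.pkl","wb"))
```

```text
14.9667 [533.2601608   68.35095978  16.07775139] [-1.79993869e+02 -1.51733985e-01 -1.76498487e+02] [ 0.60177989 -0.01804625  0.31716246] [93.61435791 35.70253237] 23.62783089546242
```

View pics/w12.png

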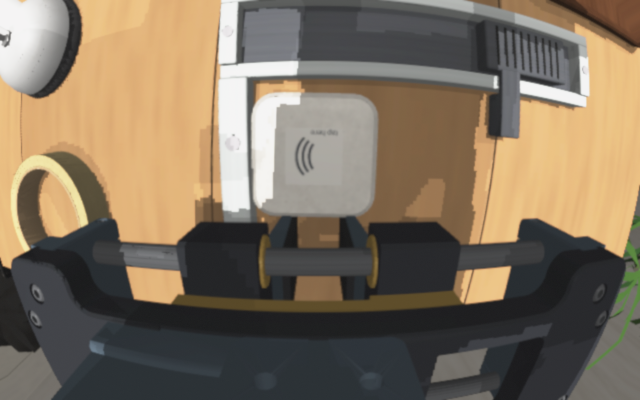

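The reader is about 8 mm from the fence and square. I'll creep in.

Emit:
arm_command(
  series=[-0.005,-0.0003,0,0,0,0,-0.005,-0.0003,0,0,0,0,-0.005,-0.0003,0,0,0,0,-0.005,-0.0003,0,0,0,0,0,0,0,0,0,0],
)

```text
time_s: 15.43
ee_pos: [526.3, 68.0, 16.1]
ee_rot: [180.0, -0.1, -176.5]
force: [0.9, -0.3, -0.4]
gripper_width: 23.4
```

Emit:
arm_command(
  series=[-0.003,0,0,0,0,0,-0.003,0,0,0,0,0,0,0,0,0,0,0],
)

```text
time_s: 15.68
ee_pos: [524.5, 68.1, 16.3]
ee_rot: [180.0, -0.0, -176.5]
force: [1.8, 0.1, -0.5]
gripper_width: 23.6
```

Emit:
arm_command(
  series=[-0.003,0,0,0,0,0,-0.003,0,0,0,0,0,0,0,0,0,0,0],
)

```text
time_s: 15.93
ee_pos: [522.9, 68.0, 16.5]
ee_rot: [-180.0, 0.1, -176.5]
force: [2.0, -0.6, 0.3]
gripper_width: 23.6
```

Run:
```python
from m import *
st=env.state();d=grab_frame("wrist")
print(st["time_s"],st["ee_pos"],st["ee_rot"],st["force"],todock(st["ee_pos"]),st["gripper_width"])
cv2.imwrite("pics/w13.png",cv2.resize(d["frame"][60:230,200:420,::-1],None,fx=3.5,fy=3.5,interpolation=cv2.INTER_CUBIC));pickle.dump((st,d),open("w13.pkl","wb"))
```

```text
15.9333 [522.91393205  68.03721926  16.54939858] [-1.79997983e+02  8.95155218e-02 -1.76496306e+02] [ 1.99712616 -0.58457573  0.25003539] [83.26827356 36.02099919] 23.591089285031053
```

View pics/w13.png

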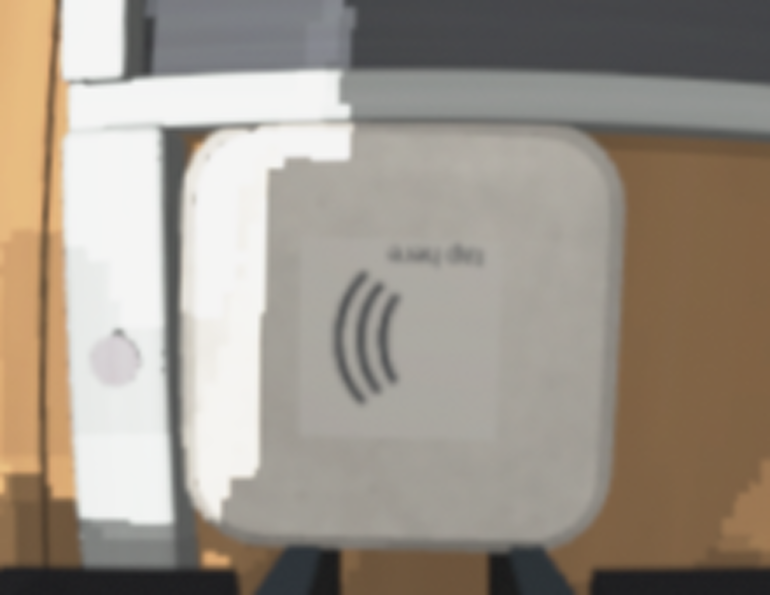

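The reader appears to touch the fence (top edge along row 125) and sits along the stop. I'll push a bit more to confirm by force.

Emit:
arm_command(
  series=[-0.003,0,0,0,0,0,-0.003,0,0,0,0,0,0,0,0,0,0,0],
)

```text
time_s: 16.23
ee_pos: [522.5, 68.2, 17.1]
ee_rot: [-180.0, 0.3, -176.5]
force: [5.5, 0.3, -0.5]
gripper_width: 23.8
```

Firm contact at 5.5 N. I'll retreat, raise and look.

Emit:
arm_command(
  series=[0.01,0,0,0,0,0,0.03,0.002,0,0,0,0,0.01,0,0.04,0,0,0,0,0,0.07,0,0,0,0,0,0.08,0,0,0,0,0,0,0,0,0,0,0,0,0,0,0,0,0,0,0,0,0],
  hand=0,
)

```text
time_s: 16.9
ee_pos: [538.6, 68.8, 91.7]
ee_rot: [180.0, -0.2, -176.5]
force: [-1.1, 1.2, -0.1]
gripper_width: 0.4
```

Run:
```python
from m import *
st=env.state();d=grab_frame("wrist")
print(st["time_s"],st["ee_pos"],st["ee_rot"],st["force"],todock(st["ee_pos"]),st["gripper_width"])
cv2.imwrite("pics/w14.png",cv2.resize(d["frame"][0:220,200:480,::-1],None,fx=2.7,fy=2.7,interpolation=cv2.INTER_CUBIC));pickle.dump((st,d),open("w14.pkl","wb"))
```

```text
16.9 [538.6177125   68.78062252  91.72401251] [ 1.79995052e+02 -1.56517661e-01 -1.76506365e+02] [-1.10608741  1.21911051 -0.1264022 ] [98.98814698 35.80432299] 0.40769954280013077
```

View pics/w14.png

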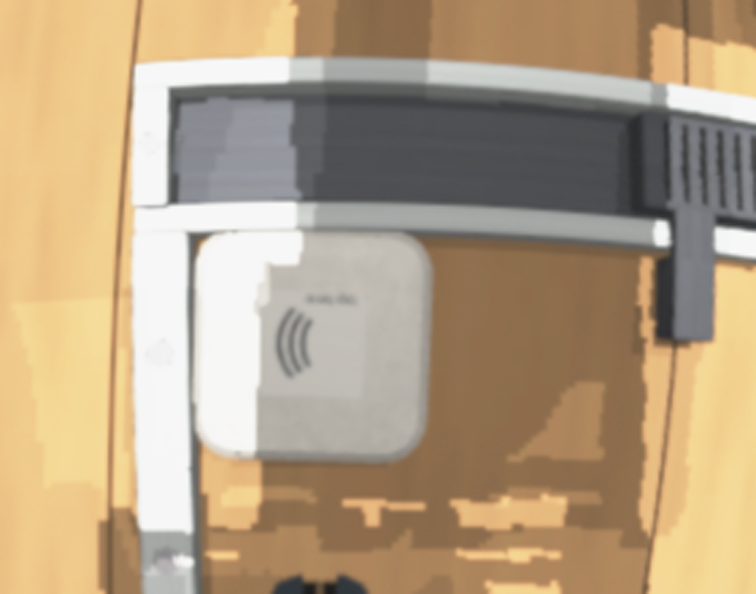

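Run:
```python
from h import *;import pickle
st,d=pickle.load(open("w14.pkl","rb"))
Z=lambda x,y:(200+(x+.5)/2.7-.5,(y+.5)/2.7-.5)
for n,x,y,z in [("right",432,300,12),("right2",426,400,12),("bot1",250,459,12),("bot2",380,462,12),("stopface",190,300,18),("stopface2",192,420,18),("fence",250,232,14.5),("fence2",560,243,14.5),("jaw tip L",658,340,20),("jaw R",712,340,20)]: print(n,todock(wcast(d,st,Z(x,y),z)).round(1))
```

```text
right [19.1 68.7]
right2 [48.  67.3]
bot1 [65.4 16.5]
bot2 [66.2 54.2]
stopface [19.3  0.5]
stopface2 [53.3  0.6]
fence [-0.1 17. ]
fence2 [  0.8 105.9]
jaw tip L [ 27.7 135. ]
jaw R [ 26.5 153. ]
```

The reader is square in the corner: far edge x≈66–68, right edge y≈68, fence near 0 and stop near 0.5. Now to the keeper pad.

Emit:
arm_command(
  series=[-0.055,0.0493,0,0,0,0,-0.055,0.0493,0,0,0,0,-0.055,0.0493,0,0,0,0,-0.055,0.0493,0,0,0,0,-0.055,0.0493,0,0,0,0,-0.055,0.0493,0,0,0,0,0,0,-0.04,0,0,0,0,0,-0.04,0,0,0,0,0,-0.04,0,0,0,0,0,-0.02,0,0,0,0,0,0,0,0,0,0,0,0,0,0,0],
)

```text
time_s: 17.95
ee_pos: [407.3, 186.8, 35.7]
ee_rot: [-180.0, -0.1, -176.5]
force: [-0.1, -0.1, 0.3]
gripper_width: 0.7
```

Emit:
arm_command(
  series=[0,0,-0.005,0,0,0,0,0,-0.0025,0,0,0,0,0,0,0,0,0],
)

```text
time_s: 18.2
ee_pos: [408.2, 187.2, 33.7]
ee_rot: [180.0, 0.0, -176.5]
force: [0.5, 1.0, 0.4]
gripper_width: 0.4
```

Emit:
arm_command(
  series=[0,0,-0.0025,0,0,0,0,0,-0.0025,0,0,0,0,0,-0.0025,0,0,0,0,0,0,0,0,0],
)

```text
time_s: 18.53
ee_pos: [408.1, 187.3, 31.2]
ee_rot: [180.0, 0.0, -176.5]
force: [-2.4, -0.1, 6.8]
gripper_width: 0.4
```

Emit:
arm_command(
  series=[0,0,-0.001,0,0,0,0.0006,-0.01,0,0,0,0,0.0006,-0.01,0,0,0,0,0.0006,-0.01,0,0,0,0,0.0006,-0.01,0,0,0,0,0.0006,-0.01,0,0,0,0,0.0006,-0.01,0,0,0,0,0.0006,-0.01,0,0,0,0,0.0006,-0.01,0,0,0,0,0.0006,-0.01,0,0,0,0,0.0006,-0.01,0,0,0,0,0.0006,-0.01,0,0,0,0,0.0006,-0.01,0,0,0,0,0.0006,-0.01,0,0,0,0,0.0006,-0.01,0,0,0,0,0.0006,-0.01,0,0,0,0],
)

```text
time_s: 19.87
ee_pos: [411.8, 127.4, 31.1]
ee_rot: [179.9, 0.1, -176.5]
force: [-2.3, 1.9, 11.6]
gripper_width: 0.6
```

Emit:
arm_command(
  series=[0.0003,-0.006,0,0,0,0,0.0003,-0.006,0,0,0,0,0,0,0,0,0,0],
)

```text
time_s: 20.12
ee_pos: [412.0, 122.3, 31.1]
ee_rot: [180.0, 0.1, -176.5]
force: [-2.5, -1.4, 11.6]
gripper_width: 0.4
```

Emit:
arm_command(
  series=[0.0003,-0.005,0,0,0,0,0.0003,-0.005,0,0,0,0,0,0,0,0,0,0],
)

```text
time_s: 20.37
ee_pos: [412.3, 118.4, 31.1]
ee_rot: [180.0, 0.1, -176.5]
force: [-2.5, 0.1, 12.0]
gripper_width: 0.4
```

Emit:
arm_command(
  series=[0.0002,-0.004,0,0,0,0,0.0002,-0.004,0,0,0,0,0,0,0,0,0,0],
)

```text
time_s: 20.62
ee_pos: [412.5, 115.3, 31.1]
ee_rot: [180.0, 0.1, -176.5]
force: [-2.0, 0.9, 12.0]
gripper_width: 0.3
```

Emit:
arm_command(
  series=[0.0002,-0.004,0,0,0,0,0,0,0,0,0,0],
)

```text
time_s: 20.78
ee_pos: [412.6, 114.3, 31.1]
ee_rot: [179.9, 0.1, -176.6]
force: [-4.4, 3.1, 10.6]
gripper_width: 0.5
```

Emit:
arm_command(
  series=[0.0002,-0.004,0,0,0,0,0,0,0,0,0,0],
)

```text
time_s: 20.95
ee_pos: [413.0, 113.1, 31.1]
ee_rot: [179.9, 0.1, -176.6]
force: [-2.8, 5.1, 10.9]
gripper_width: 0.8
```

The reaction has built to 5 N, so the jaw is against the reader. I'll lift off and look from the same viewpoint as before.

Emit:
arm_command(
  series=[0,0,0.01,0,0,0,0,0,0.05,0,0,0,0,0,0.09,0,0,0,0.06,-0.02,0.05,0,0,0,0.08,-0.02,0,0,0,0,0.08,-0.02,0,0,0,0,0.08,-0.02,0,0,0,0,0,0,0,0,0,0,0,0,0,0,0,0,0,0,0,0,0,0],
)

```text
time_s: 21.78
ee_pos: [531.2, 79.8, 109.4]
ee_rot: [-180.0, -0.1, -176.5]
force: [-1.0, 0.6, -0.3]
gripper_width: 0.5
```

Run:
```python
from m import *
st=env.state();d=grab_frame("wrist")
print(st["time_s"],st["ee_pos"],st["ee_rot"],st["force"],todock(st["ee_pos"]),st["gripper_width"])
cv2.imwrite("pics/w15.png",cv2.resize(d["frame"][0:220,200:480,::-1],None,fx=2.7,fy=2.7,interpolation=cv2.INTER_CUBIC));pickle.dump((st,d),open("w15.pkl","wb"))
cv2.imwrite("pics/w15f.png",d["frame"][:,:,::-1])
```

```text
21.7833 [531.21907494  79.81105078 109.42240454] [-1.79998838e+02 -1.30380484e-01 -1.76524529e+02] [-1.04775291  0.63150643 -0.32673888] [92.2767009 47.2658533] 0.46475807861078894
```

View pics/w15.png

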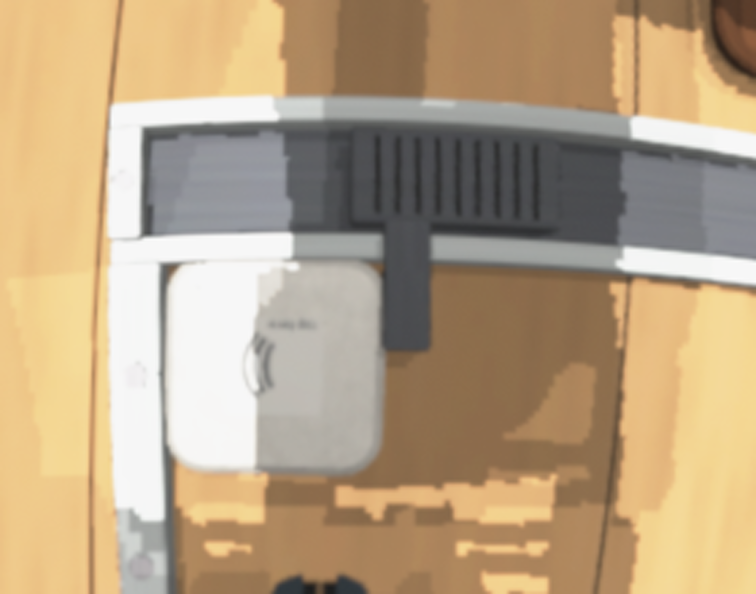

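Run:
```python
from h import *;import pickle
st,d=pickle.load(open("w15.pkl","rb"))
Z=lambda x,y:(200+(x+.5)/2.7-.5,(y+.5)/2.7-.5)
for n,x,y,z in [("right",383,310,12),("right2",381,420,12),("left",167,320,12),("bot1",210,470,12),("bot2",345,471,12),("top1",210,263,14),("stopface",161,320,18),("stopface2",166,440,18),("fence",250,262,14.5),("fence2",560,270,14.5),("jaw tip L",385,350,20),("jaw R",430,350,20),("pad L",352,180,20),("pad R",557,180,20)]: print(n,todock(wcast(d,st,Z(x,y),z)).round(1))
```

```text
right [14.8 67.5]
right2 [48.9 67.1]
left [17.3  1.1]
bot1 [64.5 13.8]
bot2 [64.9 56.1]
top1 [ 0.1 14.8]
stopface [17.5  0.3]
stopface2 [54.2  1.2]
fence [ 0.2 27.1]
fence2 [  0.4 122.5]
jaw tip L [27.1 67.5]
jaw R [26.9 81. ]
pad L [-24.2  57.7]
pad R [-27.2 120.1]
```

View pics/w15f.png

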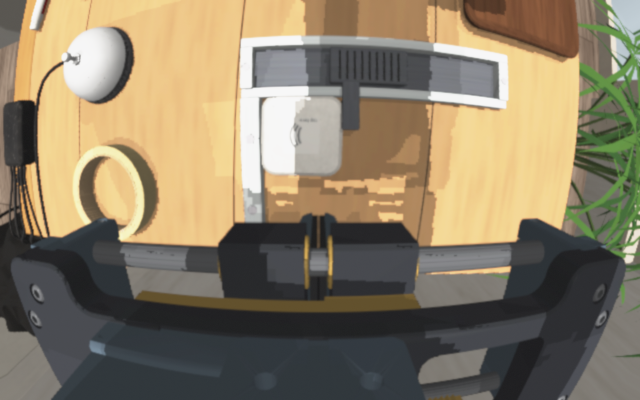

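The jaw face (y 67.5) meets the reader edge (67.5), giving a keeper value of about 0.0725. The reader is square and snug, and the bell and tape are in place. Nothing is touched, so I'll hand in.

```bash
python3 -c "
from workcell import env
print(env.job_done())"
```

```text
the job is handed in; nothing more can be done
None
```

The card reader is seated in the corner of its dock, the keeper is shut against it, and the arm has let go. I handed the job in at about 22 s; it reports no verdict.

**What I did:** I dragged the keeper open until it hit its end stop. Then I pushed the reader flat along the counter onto the side stop (about 4.6 N) and against the fence (about 5.5 N). Last, I dragged the keeper shut until it pushed back with about 5 N, and lifted clear.

**Last wrist-camera check:**

| Check | Measured | Wanted |
|---|---|---|
| Reader edges, fence side to far side (dock x) | 0 to about 65 mm (true size 68 mm) | 0 to 68 mm |
| Reader edges, stop side to keeper side (dock y) | 1 to 67.5 mm | 0 to 68 mm |
| Reader squareness | parallel to the dock within about 0.01 rad | within 0.05 rad |
| Keeper value | 0.0725 m from the jaw, 0.073 m from the pad | 0.0685 to 0.075 m |

**Disagreements:** The far edge read 2–3 mm short of the reader's true size. I put that down to its rounded rim and the 2 mm calibration, since the fence edge and the contact force both showed it snug. While the keeper was open, one reading put the jaw at y 135 instead of 140. An earlier reading gave 141, and the end-stop force agreed with fully open.

The bell and the tape roll were never touched and looked to be in their places; I did not re-measure their positions.

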